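# Feed the block under the guard with the push stick

### The arm

A 6-joint arm with a two-finger parallel gripper is mounted at the origin on a cart in front of the work surface, level with it; the furniture and walls round the work are solid. World frame = base frame: x ahead of the robot, y to its left, z up, the work surface at z = 0. Lengths are in m, angles in degrees, forces in N, time in s.
With the tool pointing down it reaches from about 0.375 to 0.9 m from the base axis. Payload 3.1 kg.
Tool frame: the origin (TCP) lies midway between the tips of the shut fingers; the grasp point (between the pads) lies 19 mm behind it; z points along the fingers, y is the line along which they close (so a half turn about z gives the same grasp; the last joint's range is limited). The gripper opens to 85 mm and grips with 20 to 120 N. Pads are 22 mm wide; open, the fingers measure 114 mm over their backs; the gripper's body (76 mm by 85 mm) begins 54 mm behind the grasp point. The pads swing forward as they close: fully open they stand 13 mm farther back than shut.
Start: joints at [55.949, 30.224, 82.088, -0, 67.689, -10.227], TCP at [0.252, 0.572, 0.231] pointing down, gripper open.
Joint ranges: [-176.69, 176.69], [-43.24, 126.21], [12.49, 139.97], [-82, 262], [0, 151.66], [-163.58, 163.58]. Speed limits (degrees/s): [159.86, 159.86, 180, 180, 180, 180].

### API

Orientations are given as [roll, pitch, yaw] about the fixed x, y, z axes, in that order (R = Rz(yaw) Ry(pitch) Rx(roll)).
In Python, from cell import manip gives the robot as it stands.
- The arm moves only by the tool arm_command, never from a script. Its argument "targets" is text: rows parted by semicolons, each of 7 numbers parted by spaces: the opening, from 0 (shut) to 1 (fully open), then the shift along the tool's x, y, z in cm, then the turn, a rotation vector about the tool's x, y, z in degrees. In form: fingers dx dy dz wx wy wz; .... A call has 1 to 12 rows; each row shifts and turns the commanded pose from where the row before left it, along the tool's axes as they then stand; what a row does not reach is not made up. A row lasts 1/10 s, in which the tool goes at most 50 mm and 8.59 degrees, less where a joint would pass 70% of its speed; a pose out of reach is approached as far as the arm can. A call with a gripper value outside its range is refused whole. The fingers move at their own pace and stop on an object; the grip force is fixed at half the most. Time passes only in rows, so rows that do not move let the fingers close. It gives the time, the measured TCP pose, the force, the opening and the grip force at its end, in the units of the state.
- manip.read_state(): the state, without advancing time (a new reading comes with each control period).
- manip.get_image(name): name is "scene" or "top" or "wrist"; returns a dict with "pixels" (480x640x3 uint8, blue, green, red), "depth" (480x640 float32, m along the optical axis (not along the pixel's ray), 0 where there is no reading), "fx", "fy", "cx", "cy" (pixels), "cam_to_world" (4x4, takes a point from camera to world coordinates); the wrist camera has in their place "T_tool_cam" (4x4, takes a point from camera to tool coordinates, whose origin is the TCP and whose axes are the flange's). Camera axes: x right, y down, z forward; pixel columns grow to the right and rows downward; lengths in m; the calibration is good to about 2 mm. A picture is of the moment at which its call begins: read the wrist's pose just before it.
- manip.hand_in(): hands the job in; it is judged then, once.
Trained networks look in the newest picture that a camera, given by its name, has taken for a name from the list of things; names that differ only in an ending like _2 or _b are one class to them, and where a whole thing is asked for, a point or a joint stands for the part that bears it (a point fixed in the world has none). Each returns a list of dicts, best first, with "p" (0 to 1); they miss things now and then, are a little off and sometimes report something else, mostly with a low value. They report only what shows in the picture. A call takes as long as a camera call.
- manip.regions_of(thing, camera): "region" (480x640 bool, what is visible of it) and "extent" ([left, top, right, bottom] in pixels, round what is visible of it).
The state is a dict: "clock": time; "joint_pos": joint angles; "qvel": joint speeds; "joint_efforts": joint torques, N m; "ee_pos": TCP position; "orientation": TCP orientation; "force": force on the tool from outside, world axes, zero at the start; "torque": the same for the moment, N m; "finger_gap": finger opening in m; "grasp_force": force on a finger pad.
Only numpy, scipy, OpenCV 4.12 (cv2) and the standard library are available. Lean on these libraries where they do the work, as an engineer would, in place of code of your own. Each camera call takes 0.05 s, during which the arm holds its last target. There are 200 camera calls.

### The job

Take the push stick by its handle and use it to feed the wooden block through the low opening of the guard until you feel the block bear on the sprung end stop; press it there steadily, the stop taking about 12 N and never more than 20 N. Keep the gripper off the block and the guard, and leave the bystanders alone. Then draw the stick out, leaving the block bearing on the stop, and lay the stick on the bench clear of the jig.

Things in the scene. Friction and masses are not known exactly. Their poses are not given: they have to be found in the camera images.
- jig: Fixed wooden feed board lying on the bench, 124 x 530 x 18 mm. Origin: at bench height on the channel's centre line. +y is the feed direction, x across. Board from y = -230 to +300 mm; its top, the channel floor, is 18 mm above the bench. Two fences, 14 mm wide and 14 mm high, run from y = -210 to +210, inner faces at x = -35 and +35.
- guard: Low fixed grey metal guard bridging the channel; same origin and axes as the jig. Entry at y = 20 mm, exit at y = 130; opening 52 mm high above the channel floor and 102 mm wide; flat top 58 mm above the floor, with a spring cup up to 82 mm above it at y = 105.
- shoe (a point): Middle of the sprung steel hold-down shoe, hidden under the guard (jig y = 80 to 120 mm). It presses on the block's top with about 4 N: resistance rises as the block's front runs under it (front at y = 80 to 100), then stays steady at roughly 3 to 14 N, different each time.
- stop: Fixed steel end-stop bracket; same origin and axes as the jig. Carries a sprung plunger with a flat face 34 mm square, centred 24 mm above the channel floor, facing -y. How far it is screwed out differs each time and is not measured: its free face is anywhere from jig y = 175 to 205 mm. Its spring starts at 0 N and takes 4 N per mm, travel 10 mm.
- block: Loose wooden block to be fed, 66 mm wide (x), 123 mm long (y), 45 mm high, 0.2 to 0.45 kg. Origin: centre of its underside. It starts in the channel before the guard, its centre at jig y = -120 to -75 mm, its y along the feed direction (within 0.02 rad).
- push_stick: Loose wooden push stick, 22 mm thick (x), 175 mm long, 0.14 kg, standing on its sole on the bench. Origin: on the sole, under the middle of the handle. Handle: 56 mm high, y = -40 to +40, gripped across x about 35 mm above the sole. Shaft: 28 mm high, on to the square pushing tip at y = +135; it fits through the guard's opening with its sole on the channel floor.
- pencil: Loose pencil, 11 x 143 x 8 mm. Bystander, to be left alone. Origin: centre of its underside; y along its length.
- folding_rule: Loose folded rule, 36 x 201 x 4 mm. Bystander, to be left alone. Origin: centre of its underside; y along its length.
- tin_dish: Loose round tin dish, 109 mm across, 36 mm high. Bystander, to be left alone. Origin: centre of its underside.
- bench_dog: Loose wooden bench dog (square bar), 27 x 131 x 23 mm. Bystander, to be left alone. Origin: centre of its underside; y along its length.
- offcut: Loose thin moulding offcut, 12 x 167 x 19 mm. Bystander, to be left alone. Origin: centre of its underside; y along its length.

How it is judged (in metres and radians):
On the way, in this order (a step that is already met when the one before it is completed fails the run):
1. the block has been pushed by the stick until its trailing end is inside the guard (y of block in the frame of jig above 0.087 m and contact force between push_stick and block above 0.3 N).
2. the stick presses the block steadily on the stop, the stop taking 6 to 20 N for 0.3 s (contact force between block and stop above 6 N and contact force between push_stick and block above 3 N), for 0.3 s.
At the end, for the whole second after the job is handed in: Block flat in the channel (within 4 mm of the floor, 0.08 rad of the feed line), middle past 105 mm along the jig, at rest, bearing on the stop with over 0.8 N; stick at rest on the bench (origin -10 to 30 mm high), touching neither jig nor block, origin over 120 mm from the block's (contact force between block and stop above 0.8 N and y of block in the frame of jig above 0.105 m and z of block in the frame of jig below 0.022 m and angle between the y axis of block and the y axis of jig, either way round below 0.08 rad and linear speed of each of block, push_stick below 0.02 m/s and height (world z) of push_stick between -0.01 and 0.03 m and contact force between push_stick and jig below 0.1 N and contact force between push_stick and block below 0.1 N and horizontal distance between push_stick and block above 0.12 m).
It fails at once if the stop takes more than 20 N from the block (contact force between block and stop above 20 N).
It fails at once if the gripper or arm touches the block (contact force between any of the fingers, the arm and block above 1 N).
It fails at once if the gripper or arm touches the guard (contact force between any of the fingers, the arm and guard above 1 N).
It fails at once if a bystander is moved more than 30 mm (distance of any of pencil, folding_rule, tin_dish, bench_dog, offcut from where it was at the start of the episode above 0.03 m).
It also fails if it takes over 72 s, if anything falls off the work surface, if the arm or the gripper's body presses on something with over 40 N, if the wrist force passes 120 N, or if a joint passes its speed limit or range.

## Working session

There is one attempt and no reset: what is moved stays moved. The work goes in short steps, Python scripts to look and compute and a tool call to move; the robot and the scene stay as the last step left them, time stands still between calls to the robot, and variables do not carry over. Pictures are saved under pics/ and viewed, at most 10 in all, crops included, and the job is handed in when it is done.

Besides the shell and the picture viewer there is one more tool, called in YAML: its name, and indented under it one key for each argument. arm_command: Moves the arm, as the interface text tells. Its arguments: {"type":"object","properties":{"targets":{"type":"string"}},"required":["targets"]}

```bash
mkdir -p pics; ls; cat > h.py <<'E'
import numpy as np,cv2
from cell import manip
def cloud(im):
    d=im['depth'];v,u=np.indices(d.shape)
    P=np.stack([(u-im['cx'])/im['fx']*d,(v-im['cy'])/im['fy']*d,d,np.ones_like(d)],-1)
    W=P@np.array(im['cam_to_world']).T
    W=W[...,:3].copy();W[d<=0]=np.nan
    return W
def rect(pts):
    (c,s,a)=cv2.minAreaRect((pts[:,:2]*1000).astype(np.float32)); return np.round(c,1),np.round(s,1),round(a,2)
E
python3 - <<'E'
from h import *
print(manip.read_state())
im=manip.get_image('top');cv2.imwrite('pics/top.png',im['pixels']);W=cloud(im);np.savez('top.npz',W=W)
for n in 'jig guard stop block push_stick pencil folding_rule tin_dish bench_dog offcut'.split():
    for r in manip.regions_of(n,'top')[:2]:
        p=W[r['region']];p=p[~np.isnan(p[:,0])]
        print(n,round(r['p'],2),r['extent'],len(p),rect(p) if len(p)>5 else '',np.round(np.percentile(p[:,2],[5,50,95])*1000,0) if len(p) else '')
im=manip.get_image('scene');cv2.imwrite('pics/scene.png',im['pixels'])
E
```

```text
pics
{'clock': 0.0, 'joint_pos': array([ 5.59500975e+01,  3.02776477e+01,  8.21566559e+01,  2.32822181e-03,
        6.76896776e+01, -1.02280664e+01]), 'qvel': array([-0.02615623, -0.03763246,  0.00128974, -0.01719164, -0.09567022,
       -0.10254921]), 'joint_efforts': array([ 9.21888641e-04, -4.42344153e+01, -1.78027189e+01, -2.25807339e-04,
        8.30949488e-03,  4.05235951e-06]), 'ee_pos': array([0.25199642, 0.57116345, 0.23034626]), 'orientation': array([-1.79878371e+02, -2.41327509e-02,  1.56177252e+02]), 'force': array([0.83743851, 0.20443458, 0.6252758 ]), 'torque': array([ 0.02915067, -0.02054335, -0.01484813]), 'grasp_force': 0.0, 'finger_gap': 0.08570670390769233}
jig 0.76 [167.9, 183.2, 367.8, 239.2] 7330 (array([603.8, 143.8]), array([543.5, 140.9]), 87.49) [14. 24. 79.]
guard 0.77 [235.5, 185.7, 277.6, 234.0] 1946 (array([600.2, 183.2]), array([123. , 130.3]), 87.71) [46. 76. 90.]
guard 0.57 [129.3, 175.5, 169.7, 213.6] 1131 (array([643.4, 478.5]), array([104.7, 103.7]), 18.31) [-0.  7. 37.]
stop 0.58 [167.4, 191.0, 218.6, 221.8] 823 (array([604.8, 360.7]), array([ 91.
[... 259 characters left out ...]
9.]
folding_rule 0.68 [453.2, 218.5, 462.4, 288.6] 544 (array([ 481.2, -389.9]), array([ 23.9, 199.5]), 87.35) [-1.  4.  9.]
tin_dish 0.75 [131.4, 174.0, 170.0, 214.1] 1086 (array([644. , 479.8]), array([102. , 103.5]), 24.23) [-1.  7. 36.]
tin_dish 0.26 [167.7, 191.7, 220.5, 222.6] 767 (array([605.5, 350.2]), array([128.7,  89.3]), 88.84) [18. 48. 68.]
bench_dog 0.95 [177.6, 242.7, 200.5, 293.2] 516 (array([433.1, 372.5]), array([137.1,  32.9]), 16.58) [-1. 21. 27.]
offcut 0.69 [232.4, 185.6, 275.3, 234.1] 1866 (array([597.1, 177.2]), array([110.4, 122.8]), 87.24) [70. 76. 90.]
offcut 0.63 [479.6, 179.7, 491.1, 233.3] 332 (array([ 619.9, -473.1]), array([ 19.3, 164.5]), 75.13) [ 1. 16. 23.]
```

View pics/top.png

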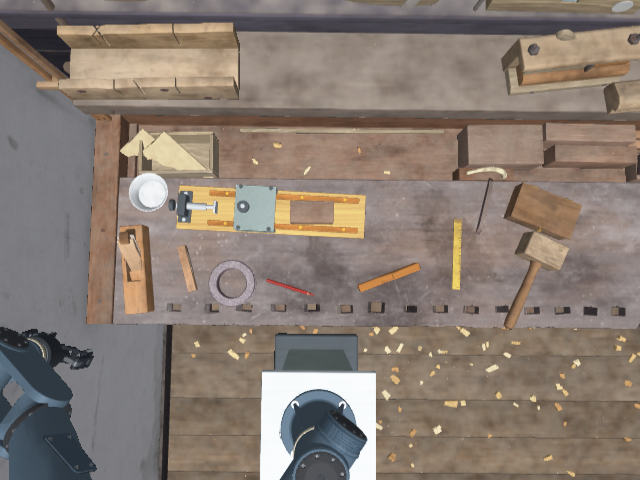

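View pics/scene.png

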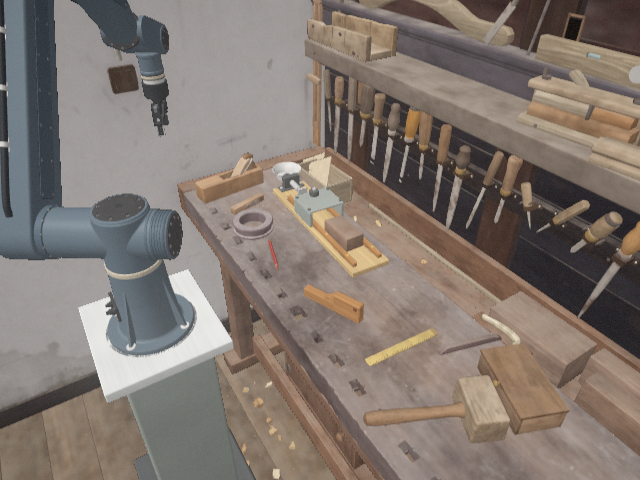

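The top view shows the jig lying along world +y: stop at about (195,207), guard (256,208), block (312,212). The stick is at (390,277). I'll refine the jig and stick poses and find the handle end.

```bash
python3 - <<'E'
from h import *
W=np.load('top.npz')['W'];im=cv2.imread('pics/top.png')
def ax(p):
    c=p.mean(0);u=np.linalg.svd(p-c,full_matrices=False)[2][0];return c,u*np.sign(u[1])
# stick: points z>12mm near
p=W.reshape(-1,3);p=p[~np.isnan(p[:,0])]
s=p[(p[:,2]>.012)&(abs(p[:,0]-.4135)<.08)&(abs(p[:,1]+.19)<.12)]
c,u=ax(s[:,:2]);t=(s[:,:2]-c)@u
print('stick',c,u,np.degrees(np.arctan2(-u[0],u[1])),t.min(),t.max(),rect(s))
for a in np.arange(-.09,.09,.015):
    m=(t>=a)&(t<a+.015)
    if m.any():print(round(a,3),m.sum(),np.round(np.percentile(s[m,2],[50,90])*1000,1),np.round((np.c_[s[m,:2]].mean(0))*1000,1))
# jig: yellowish board pixels
hsv=cv2.cvtColor(im,cv2.COLOR_BGR2HSV)
roi=np.zeros(im.shape[:2],bool);roi[178:245,165:375]=1
z=W[...,2]
b=p[(p[:,2]>.010)&(abs(p[:,0]-.6)<.09)&(p[:,1]>-.11)&(p[:,1]<.43)]
b=b[b[:,2]<.04];print('board',rect(b),b[:,1].min(),b[:,1].max())
f=W[roi&(z>.026)&(z<.04)]; 
for y0 in np.arange(-.09,.36,.03):
    m=(abs(b[:,1]-y0)<.008);q=b[m]
    f=q[q[:,2]>.027]
    print(round(y0,2),np.round([q[:,0].min()*1e3,q[:,0].max()*1e3],1), 'mid',round((q[:,0].min()+q[:,0].max())*500,1))
k=p[(p[:,2]>.055)&(abs(p[:,0]-.59)<.06)&(p[:,1]>-.06)&(p[:,1]<.11)];print('block',rect(k),ax(k[:,:2]))
g=p[(p[:,2]>.07)&(abs(p[:,0]-.6)<.1)&(p[:,1]>.1)&(p[:,1]<.26)];print('guard',rect(g))
E
```

```text
stick [ 0.41398982 -0.19160403] [-0.37253813  0.92801689] 21.872235632378587 -0.08696251861159363 0.08840503688871636 (array([ 413.1, -191.2]), array([ 22.4, 175.4]), 21.61)
-0.09 32 [54.6 58.7] [ 443.7 -266.3]
-0.075 46 [55.9 58.4] [ 439.1 -254.6]
-0.06 48 [55.3 58.8] [ 433.5 -240.6]
-0.045 49 [55.1 57.6] [ 427.9 -226.4]
-0.03 46 [55.1 59.4] [ 422.7 -212. ]
-0.015 50 [52.3 56.9] [ 417.4 -198.4]
0.0 50 [41.4 46. ] [ 411.  -184.9]
0.015 46 [30.2 33.7] [ 405.5 -170.7]
0.03 43 [27.3 30. ] [ 400.1 -156.7]
0.045 41 [27.1 29.7] [ 393.9 -143.3]
0.06 46 [27.2 30.6] [ 389. -129.]
0.075 39 [27.2 31. ] [ 383.6 -115.6]
board (array([599.1, 159.9]), array([544.9, 130.3]), 87.5) -0.1095018975584382 0.4297747481023575
-0.09 [524.6 647.1] mid 585.9
-0.06 [524.6 647.6] mid 586.1
-0.03 [526.7 656.3] mid 591.5
0.0 [527.  649.6] mid 588.3
0.03 [528.8 652.2] mid 590.5
0.06 [531.6 652.2] mid 591.9
0.09 [531.4 654.4] mid 592.9
0.12 [533.5 653.9] mid 593.7
0.15 [533.8 535.3] mid 534.5
0.18 [535.9 536.8] mid 536.4
0.21 [536.2 538.3] mid 537.2
0.24 [538.2 661.5] mid 599.9
0.27 [538.8 660.8] mid 599.8
0.3 [540.3 664.2] mid 602.3
0.33 [541.2 666.7] mid 604.0
block (array([589.9,  22.6]), array([ 59.3, 118.1]), 0.79) (array([0.58960682, 0.02264155]), array([-0.00950555,  0.99995482]))
guard (array([597.2, 177.2]), array([110.3, 122.7]), 87.23)
```

arm_command:
  targets: "1 -3.4 -3.2 0 0 0 0;1 -3.4 -3.2 0 0 0 0;1 -3.4 -3.2 0 0 0 0;1 -3.4 -3.2 0 0 0 0;1 -3.4 -3.2 0 0 0 0;1 -3.4 -3.2 0 0 0 0;1 -3.4 -3.2 0 0 0 0;1 -3.4 -3.2 0 0 0 0;1 -3.4 -3.2 0 0 0 0;1 -3.4 -3.2 0 0 0 0;1 -3.4 -3.2 0 0 0 0"

```text
clock: 1.7
ee_pos: [0.453, 0.0968, 0.2317]
orientation: [180.0, 0.1, 156.2]
force: [0.3, 1.0, -0.0]
finger_gap: 0.0853
grasp_force: 0.0
```

arm_command:
  targets: "0.8 -1.6 -4.5 0 0 0 0;0.8 -1.6 -4.5 0 0 0 0;0.8 -1.6 -4.5 0 0 0 0;0.8 -1.6 -4.5 0 0 0 0;0.8 -1.6 -4.5 0 0 0 0;0.8 -1.6 -4.5 0 0 0 0;0.8 0 0 0 0 0 8.5;0.8 0 0 0 0 0 8.5;0.8 0 0 0 0 0 8.5;0.8 0 0 0 0 0 8.5;0.8 0 0 0 0 0 8.5;0.8 0 0 0 0 0 2"

```text
clock: 2.9
ee_pos: [0.4312, -0.1872, 0.2315]
orientation: [180.0, 0.0, 111.5]
force: [0.7, -0.1, 0.1]
finger_gap: 0.0681
grasp_force: 0.0
```

```bash
cat >> h.py <<'E'
from scipy.spatial.transform import Rotation as R
def wristcloud(name=None):
    s=manip.read_state();im=manip.get_image('wrist')
    T=np.eye(4);T[:3,:3]=R.from_euler('xyz',s['orientation'],degrees=True).as_matrix();T[:3,3]=s['ee_pos']
    im['cam_to_world']=T@np.array(im['T_tool_cam'])
    if name:cv2.imwrite(name,im['pixels'])
    return s,im,cloud(im)
def st(s): print(s['clock'],np.round(s['ee_pos']*1000,1),np.round(s['orientation'],2),np.round(s['force'],1),round(s['finger_gap'],4),s['grasp_force'])
def delta(s,goal):
    M=R.from_euler('xyz',s['orientation'],degrees=True).as_matrix();return np.round(M.T@(np.array(goal)-s['ee_pos'])*100,2)
E
python3 - <<'E'
from h import *
s,im,W=wristcloud('pics/w1.png');st(s)
p=W.reshape(-1,3);p=p[~np.isnan(p[:,0])]
q=p[(p[:,2]>.012)&(p[:,2]<.07)&(abs(p[:,0]-.4135)<.08)&(abs(p[:,1]+.19)<.12)];print('all',rect(q),len(q))
h=q[q[:,2]>.05];print('handle',rect(h),np.percentile(h[:,2],[10,50,90]))
E
```

```text
2.9 [ 431.2 -187.2  231.5] [1.7999e+02 2.0000e-02 1.1148e+02] [ 0.7 -0.1  0.1] 0.0681 0.0
all (array([ 412.6, -189.7]), array([ 22.1, 172. ]), 21.57) 3996
handle (array([ 429.1, -231.9]), array([22. , 81.2]), 22.24) [0.05289347 0.05554426 0.05671446]
```

View pics/w1.png

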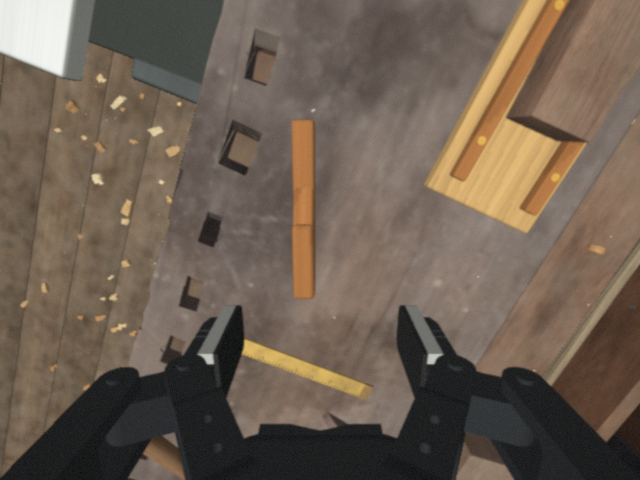

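The wrist view shows the stick at about (303,210), parallel to the tool x axis, with its handle at the lower end (303,255). The jig's near end is at upper right.

arm_command:
  targets: "0.8 -4.15 -1.85 0 0 0 -0.3;0.8 0 0 4.5 0 0 0;0.8 0 0 4.5 0 0 0;0.8 0 0 4.5 0 0 0;0.8 0 0 4.5 0 0 0;0.8 0 0 2 0 0 0;0.8 0 0 1.5 0 0 0;0.8 0 0 0 0 0 0"

```text
clock: 3.75
ee_pos: [0.4285, -0.2319, 0.0145]
orientation: [-179.9, -0.2, 112.0]
force: [0.8, 0.0, 0.6]
finger_gap: 0.0684
grasp_force: 0.0
```

arm_command:
  targets: "0 0 0 0 0 0 0;0 0 0 0 0 0 0;0 0 0 0 0 0 0;0 0 0 0 0 0 0;0 0 0 0 0 0 0;0 0 0 0 0 0 0;0 0 0 0 0 0 0;0 0 0 0 0 0 0;0 0 0 0 0 0 0;0 0 0 0 0 0 0"

```text
clock: 4.75
ee_pos: [0.4299, -0.233, 0.0175]
orientation: [179.9, 0.1, 112.0]
force: [0.5, -0.3, 6.2]
finger_gap: 0.021
grasp_force: 59.0
```

arm_command:
  targets: "0 0 0 -2 0 0 0;0 0 0 -3 0 0 0;0 0 0 -3 0 0 0;0 0 0 0 0 0 8.2;0 0 0 0 0 0 8.2;0 0 0 0 0 0 8.1;0 1 3.7 0 0 0 0;0 1 3.7 0 0 0 0;0 1 3.7 0 0 0 0;0 1 3.7 0 0 0 0;0 0 0 0 0 0 0"

```text
clock: 5.85
ee_pos: [0.5842, -0.1987, 0.097]
orientation: [179.6, 0.1, 87.7]
force: [-1.3, 0.3, -0.6]
finger_gap: 0.0219
grasp_force: 59.3
```

```bash
python3 - <<'E'
from h import *
s,im,W=wristcloud('pics/w2.png');st(s)
p=W.reshape(-1,3);p=p[~np.isnan(p[:,0])]
# jig-ish frame
o=np.array([.5935,.1023]);u=np.array([.0436,.99905]);n=np.array([.99905,-.0436])
J=np.c_[(p[:,:2]-o)@n,(p[:,:2]-o)@u,p[:,2]]*1000
q=J[(abs(J[:,0])<45)&(J[:,1]>-300)&(J[:,1]<-150)&(J[:,2]>60)]
print('stick x',len(q))
for a in range(-300,-150,15):
    m=q[(q[:,1]>=a)&(q[:,1]<a+15)]
    if len(m)>5:print(a,np.round([m[:,0].min(),m[:,0].max()],1),np.round(np.percentile(m[:,2],[50,90]),1))
print('tip y',q[:,1].max() if len(q) else 0)
k=J[(abs(J[:,0])<40)&(J[:,1]>-160)&(J[:,1]<15)&(J[:,2]>55)&(J[:,2]<72)];print('block',len(k),np.percentile(k[:,1],[.5,99.5]),np.percentile(k[:,0],[.5,99.5]),np.median(k[:,2]))
f=J[(abs(J[:,0])<60)&(J[:,1]>-205)&(J[:,1]<-150)&(J[:,2]>28)&(J[:,2]<38)];l=f[f[:,0]<0];r=f[f[:,0]>0]
print('fences',[np.round(np.percentile(x[:,0],[2,98]),1) for x in (l,r) if len(x)])
b=J[(abs(J[:,0])<75)&(J[:,1]>-225)&(J[:,1]<-212)&(J[:,2]>12)&(J[:,2]<25)];print('board',len(b),np.percentile(b[:,0],[1,99]),np.median(b[:,2]))
E
```

```text
5.85 [ 584.2 -198.7   97. ] [1.796e+02 1.400e-01 8.766e+01] [-1.3  0.3 -0.6] 0.0219 59.257122105918825
stick x 54429
-300 [-45.  45.] [156.  181.2]
-285 [-20.4  24.8] [176.5 189.9]
-270 [-8.6 13.6] [130.5 135.2]
-255 [-8.2 13.8] [119.  123.7]
-240 [-8.2 13.9] [108.1 112.2]
-225 [-8.1 13.9] [107.5 108.3]
-210 [-8. 14.] [107.5 108.4]
-195 [-8.1 14.1] [107.4 108.4]
-180 [-7.6 14. ] [106.5 107.3]
tip y -179.3668348710065Traceback (most recent call last):
  File "<stdin>", line 13, in <module>
    return _quantile_unchecked(
        a, q, axis, out, overwrite_input, method, keepdims, weights)
    return _ureduce(a,
                    func=_quantile_ureduce_func,
    ...<5 lines>...
                    overwrite_input=overwrite_input,
                    method=method)
    r = func(a, **kwargs)
    result = _quantile(arr,
                       quantiles=q,
    ...<2 lines>...
                       out=out,
                       weights=wgt)
    slices_having_nans = np.isnan(arr[-1, ...])
                                  ~~~^^^^^^^^^
IndexError: index -1 is out of bounds for axis 0 with size 0
```

View pics/w2.png

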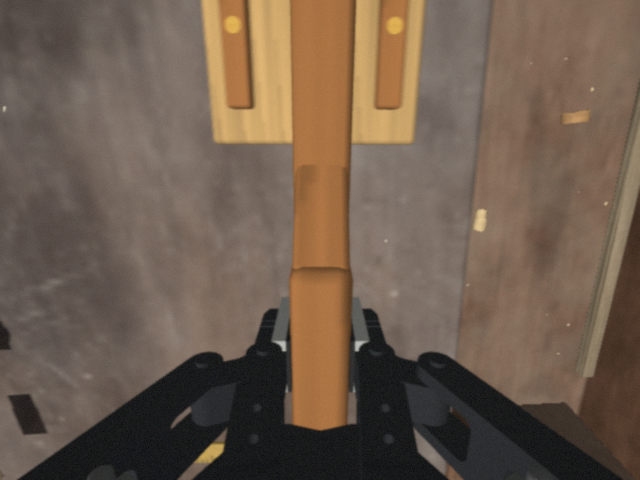

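The wrist view shows the stick centred over the channel at u≈322, between the fences (u≈238 and 390), and level. Now I'll check the fences in this same view.

```bash
python3 - <<'E'
from h import *
s,im,W=wristcloud();st(s)
p=W.reshape(-1,3);p=p[~np.isnan(p[:,0])]
o=np.array([.5935,.1023]);u=np.array([.0436,.99905]);n=np.array([.99905,-.0436])
J=np.c_[(p[:,:2]-o)@n,(p[:,:2]-o)@u,p[:,2]]*1000
for y0 in range(-240,-160,8):
  for lo,hi in((12,25),(27,40)):
    b=J[(abs(J[:,0])<75)&(abs(J[:,1]-y0)<4)&(J[:,2]>lo)&(J[:,2]<hi)]
    if len(b)>20:
        l=b[b[:,0]<0,0];r=b[b[:,0]>0,0];print(y0,lo,len(b),*[np.round([x.min(),x.max()],1) for x in(l,r) if len(x)],round(np.median(b[:,2]),1))
print(J[J[:,2]>12][:,1].max())
E
```

```text
5.9 [ 580.9 -198.4   96.4] [1.7989e+02 6.0000e-02 8.7640e+01] [-0.3  0.1 -1. ] 0.0212 59.247560421936214
-232 12 132 [-58.9 -18.5] [18.4 59.3] 15.7
-224 12 1908 [-61.4 -18.1] [18.1 62.1] 18.1
-216 12 2015 [-61.8 -17.9] [18.1 62. ] 18.2
-208 12 1734 [-62.  -17.8] [18.2 62.2] 18.3
-208 27 449 [-48.7 -34.6] [35.  48.7] 31.9
-200 12 1388 [-61.8 -18.2] [18.1 62.3] 18.3
-200 27 833 [-48.6 -34.6] [35.  49.4] 32.1
-192 12 1433 [-61.9 -17.9] [18.2 62.1] 18.3
-192 27 869 [-48.8 -34.5] [35.  49.4] 32.1
-184 12 1508 [-61.9 -17.7] [18.2 62.4] 18.3
-184 27 902 [-48.8 -34.5] [35.  49.3] 32.1
-176 12 1559 [-61.8 -17.7] [18.3 62.1] 18.3
-176 27 948 [-48.8 -34.6] [34.9 49.3] 32.1
-168 12 1591 [-61.8 -17.9] [18.4 62.5] 18.3
-168 27 976 [-48.9 -34.5] [35.1 49.2] 32.5
-152.5530405483455
```

arm_command:
  targets: "0 0 0 2.5 0 0 0;0 0 0 2 0 0 0;0 0 0 1 0 0 0;0 0 0 0.4 0 0 0;0 0 0 0 0 0 0;0 1 0 0 0 0 0;0 1 0 0 0 0 0;0 0.5 0 0 0 0 0;0 0.5 0 0 0 0 0;0 0.5 0 0 0 0 0;0 0.5 0 0 0 0 0;0 0 0 0 0 0 0"

```text
clock: 7.15
ee_pos: [0.5808, -0.1584, 0.0374]
orientation: [180.0, -0.0, 87.5]
force: [-0.8, 0.1, -1.4]
finger_gap: 0.0215
grasp_force: 59.4
```

arm_command:
  targets: "0 1 0 0 0 0 0;0 1 0 0 0 0 0;0 1 0 0 0 0 0;0 1 0 0 0 0 0;0 1 0 0 0 0 0;0 1 0 0 0 0 0"

```text
clock: 7.75
ee_pos: [0.5833, -0.0981, 0.0373]
orientation: [-180.0, -0.0, 87.5]
force: [-0.3, -2.1, -0.0]
finger_gap: 0.0213
grasp_force: 59.4
```

arm_command:
  targets: "0 0.8 0 0 0 0 0;0 0.8 0 0 0 0 0;0 0.8 0 0 0 0 0;0 0.8 0 0 0 0 0;0 0.8 0 0 0 0 0;0 0.8 0 0 0 0 0;0 0.8 0 0 0 0 0"

```text
clock: 8.45
ee_pos: [0.5866, -0.0446, 0.0377]
orientation: [179.9, 0.2, 87.5]
force: [-0.7, -8.3, 0.7]
finger_gap: 0.0214
grasp_force: 59.5
```

arm_command:
  targets: "0 0.8 0 0 0 0 0;0 0.8 0 0 0 0 0;0 0.8 0 0 0 0 0;0 0.8 0 0 0 0 0"

```text
clock: 8.85
ee_pos: [0.5877, -0.0123, 0.0376]
orientation: [179.9, 0.1, 87.5]
force: [0.7, -7.4, 0.9]
finger_gap: 0.0215
grasp_force: 59.5
```

arm_command:
  targets: "0 0.5 0 0 0 0 0;0 0.5 0 0 0 0 0;0 0.5 0 0 0 0 0;0 0.5 0 0 0 0 0;0 0.3 0 0 0 0 0;0 0.2 0 0 0 0 0;0 0.1 0 0 0 0 0"

```text
clock: 9.55
ee_pos: [0.5886, 0.0137, 0.0375]
orientation: [180.0, 0.1, 87.5]
force: [-0.6, -7.7, 1.1]
finger_gap: 0.0214
grasp_force: 59.5
```

arm_command:
  targets: "0 0.1 0 0 0 0 0;0 0.1 0 0 0 0 0;0 0.1 0 0 0 0 0"

```text
clock: 9.85
ee_pos: [0.5887, 0.0165, 0.0375]
orientation: [180.0, 0.1, 87.5]
force: [-0.9, -8.9, 1.1]
finger_gap: 0.0216
grasp_force: 59.5
```

arm_command:
  targets: "0 0.1 0 0 0 0 0;0 0.1 0 0 0 0 0"

```text
clock: 10.05
ee_pos: [0.5889, 0.0184, 0.0376]
orientation: [180.0, 0.1, 87.5]
force: [-0.4, -8.0, 1.2]
finger_gap: 0.0215
grasp_force: 59.5
```

arm_command:
  targets: "0 0.1 0 0 0 0 0;0 0.1 0 0 0 0 0;0 0.1 0 0 0 0 0"

```text
clock: 10.35
ee_pos: [0.589, 0.0215, 0.0375]
orientation: [180.0, 0.1, 87.5]
force: [-0.2, -7.0, 1.1]
finger_gap: 0.0216
grasp_force: 59.5
```

arm_command:
  targets: "0 0.1 0 0 0 0 0;0 0.1 0 0 0 0 0;0 0.1 0 0 0 0 0"

```text
clock: 10.65
ee_pos: [0.5891, 0.0244, 0.0376]
orientation: [180.0, 0.1, 87.5]
force: [-1.0, -7.0, 0.2]
finger_gap: 0.0213
grasp_force: 59.5
```

arm_command:
  targets: "0 0.1 0 0 0 0 0;0 0.1 0 0 0 0 0;0 0.1 0 0 0 0 0"

```text
clock: 10.95
ee_pos: [0.5892, 0.0275, 0.0376]
orientation: [180.0, 0.1, 87.5]
force: [-0.4, -8.0, 1.5]
finger_gap: 0.0213
grasp_force: 59.5
```

arm_command:
  targets: "0 0.1 0 0 0 0 0;0 0.1 0 0 0 0 0;0 0.1 0 0 0 0 0"

```text
clock: 11.25
ee_pos: [0.5893, 0.0304, 0.0376]
orientation: [180.0, 0.1, 87.5]
force: [-0.1, -7.8, 1.0]
finger_gap: 0.0213
grasp_force: 59.5
```

arm_command:
  targets: "0 0.1 0 0 0 0 0;0 0.1 0 0 0 0 0;0 0.1 0 0 0 0 0"

```text
clock: 11.55
ee_pos: [0.5894, 0.0334, 0.0375]
orientation: [180.0, 0.1, 87.5]
force: [-0.9, -7.5, 1.0]
finger_gap: 0.0215
grasp_force: 59.6
```

arm_command:
  targets: "0 0.1 0 0 0 0 0;0 0.1 0 0 0 0 0;0 0.1 0 0 0 0 0"

```text
clock: 11.85
ee_pos: [0.5896, 0.0361, 0.0376]
orientation: [180.0, 0.1, 87.5]
force: [0.2, -10.4, 2.0]
finger_gap: 0.0212
grasp_force: 59.6
```

arm_command:
  targets: "0 0.1 0 0 0 0 0;0 0 0 0 0 0 0"

```text
clock: 12.05
ee_pos: [0.5897, 0.0367, 0.0377]
orientation: [180.0, 0.2, 87.5]
force: [-0.6, -10.3, 1.5]
finger_gap: 0.0212
grasp_force: 59.6
```

arm_command:
  targets: "0 0.1 0 0 0 0 0;0 0 0 0 0 0 0"

```text
clock: 12.25
ee_pos: [0.5899, 0.0371, 0.0377]
orientation: [179.9, 0.2, 87.6]
force: [-0.7, -11.9, 1.1]
finger_gap: 0.021
grasp_force: 59.6
```

arm_command:
  targets: "0 0.1 0 0 0 0 0;0 0.1 0 0 0 0 0;0 0 0 0 0 0 0"

```text
clock: 12.55
ee_pos: [0.5903, 0.0379, 0.0379]
orientation: [179.9, 0.3, 87.6]
force: [-0.8, -15.8, 2.9]
finger_gap: 0.0216
grasp_force: 59.7
```

arm_command:
  targets: "0 0.1 0 0 0 0 0;0 0.1 0 0 0 0 0;0 0 0 0 0 0 0"

```text
clock: 12.85
ee_pos: [0.5907, 0.0388, 0.0381]
orientation: [179.9, 0.4, 87.6]
force: [-1.3, -19.8, 1.8]
finger_gap: 0.0215
grasp_force: 59.8
```

arm_command:
  targets: "0 0 0 0 0 0 0;0 0 0 0 0 0 0;0 0 0 0 0 0 0;0 0 0 0 0 0 0;0 0 0 0 0 0 0;0 0 0 0 0 0 0"

```text
clock: 13.45
ee_pos: [0.5906, 0.0388, 0.0381]
orientation: [179.9, 0.4, 87.6]
force: [-1.1, -19.4, 2.6]
finger_gap: 0.0215
grasp_force: 59.8
```

arm_command:
  targets: "0 -0.2 0 0 0 0 0;0 -0.2 0 0 0 0 0;0 -0.2 0 0 0 0 0;0 -0.2 0 0 0 0 0;0 -0.3 0 0 0 0 0;0 -0.5 0 0 0 0 0;0 -1 0 0 0 0 0;0 -1.5 0 0 0 0 0;0 -2 0 0 0 0 0;0 -3 0 0 0 0 0;0 -4 0 0 0 0 0;0 -4 0 0 0 0 0"

```text
clock: 14.65
ee_pos: [0.5817, -0.1293, 0.0373]
orientation: [180.0, 0.0, 87.5]
force: [1.4, -0.2, -1.2]
finger_gap: 0.0217
grasp_force: 59.2
```

arm_command:
  targets: "0 -4 0 0 0 0 0;0 -4 0 0 0 0 0;0 -2.5 0 -3 0 0 0;0 0 0 -3 0 0 0;0 0 -4 0 0 0 0;0 0 -4 0 0 0 0;0 0 -4 0 0 0 0;0 0 -2 0 0 0 0;0 0 0 0 0 0 0"

```text
clock: 15.55
ee_pos: [0.4336, -0.2253, 0.0973]
orientation: [-179.8, -0.2, 87.3]
force: [0.4, -1.4, -2.0]
finger_gap: 0.0215
grasp_force: 59.4
```

```bash
python3 - <<'E'
from h import *
s=manip.read_state();st(s);print(delta(s,[.45,-.24,.0185]))
im=manip.get_image('top');cv2.imwrite('pics/top2.png',im['pixels'][160:320,120:520]);W=cloud(im)
for n in ['block','pencil','push_stick']:
    for r in manip.regions_of(n,'top')[:1]:
        p=W[r['region']];p=p[~np.isnan(p[:,0])];print(n,r['p'],r['extent'],rect(p))
E
```

```text
15.55 [ 433.6 -225.3   97.3] [-1.7978e+02 -1.5000e-01  8.7310e+01] [ 0.4 -1.4 -2. ] 0.0215 59.402446299791336
[-1.41  1.74  7.87]
block 0.96 [212.6, 194.5, 236.9, 220.0] (array([603.8, 260.6]), array([58.3, 60. ]), 88.38)
pencil 0.62 [266.5, 282.2, 311.7, 297.7] (array([384.3,  85.3]), array([127.9,  10.7]), 72.11)
push_stick 0.49 [388.9, 268.3, 397.2, 272.1] (array([ 437.4, -187.5]), array([14.7,  7.8]), 89.53)
```

View pics/top2.png

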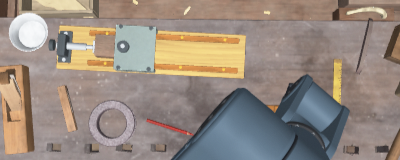

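The crop shows the block's front end past the guard (100,45), meeting the plunger. The pencil and the other bystanders are in place. Now I'll lay the stick down.

arm_command:
  targets: "0 0 0 3 0 0 0;0 0 0 2.5 0 0 0;0 0 0 1.5 0 0 0;0 0 0 0.6 0 0 0;0 0 0 0.3 0 0 0;0 0 0 0.1 0 0 0;0 0 0 0 0 0 0"

```text
clock: 16.45
ee_pos: [0.4383, -0.2262, 0.0179]
orientation: [179.9, 0.1, 87.5]
force: [0.3, -0.3, -0.6]
finger_gap: 0.0215
grasp_force: 59.4
```

arm_command:
  targets: "0.2 0 0 0.05 0 0 0;0.4 0 0 0 0 0 0;0.6 0 0 0 0 0 0;0.8 0 0 0 0 0 0;0.8 0 0 0 0 0 0;0.8 0 0 0 0 0 0;0.8 0 0 -1 0 0 0;0.8 0 0 -2 0 0 0;0.8 0 0 -4 0 0 0;0.8 0 0 -4 0 0 0;0.8 0 0 -4 0 0 0;0.8 0 0 0 0 0 0"

```text
clock: 17.65
ee_pos: [0.4403, -0.228, 0.1723]
orientation: [179.5, 0.4, 87.5]
force: [-0.2, -0.9, -0.2]
finger_gap: 0.0685
grasp_force: 0.0
```

```bash
python3 - <<'E'
from h import *
s,im,W=wristcloud('pics/w3.png');st(s)
p=W.reshape(-1,3);p=p[~np.isnan(p[:,0])]
q=p[(p[:,2]>.012)&(p[:,2]<.07)&(abs(p[:,0]-.435)<.05)&(abs(p[:,1]+.18)<.14)];print(rect(q),q[:,2].max())
E
```

```text
17.65 [ 440.3 -228.   172.3] [179.45   0.42  87.49] [-0.2 -0.9 -0.2] 0.0685 0.0
(array([ 439. , -180.2]), array([173.1,  22. ]), 86.89) 0.05829619468985453
```

View pics/w3.png

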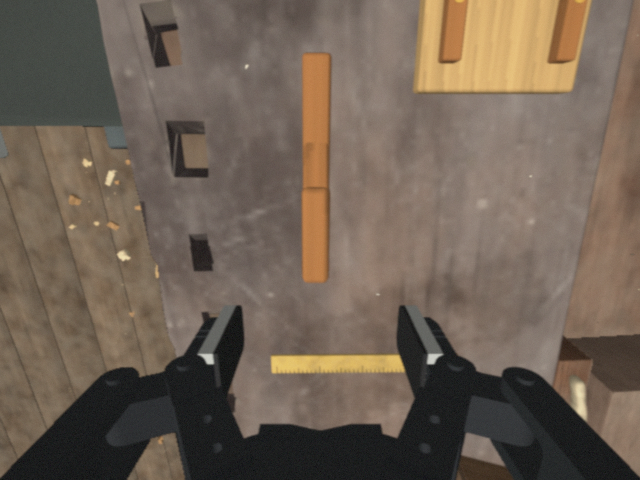

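The stick stands on the bench at (315,165), well clear of the jig at (500,45).

```bash
python3 -c "
from cell import manip
print(manip.hand_in())"
```

```text
the job is handed in; nothing more can be done
None
```

The job is handed in: the block was pressed on the stop at about 12 N (push force less sliding resistance) and left against the plunger, and the stick stands on the bench clear of the jig; no verdict came back.

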